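Stow the glass float in the instrument drawer

TASK

Pull the chest's drawer out to its stop, lift the thin green glass float off its bearing ring and set it down gently in the cork cradle in the drawer, then let go and push the drawer fully shut without slamming it. The glass is fragile: use the lightest grip you can (it cracks when either finger presses it with more than 35 N) and do not drop or knock it. Leave everything else, the swing arm with its inclinometer included, where it is.

Things in the scene. Friction and masses are not known exactly. Their poses are not given: they have to be found in the camera images.
- float: hollow green glass ball, 50 mm diameter, about 60 g; it rests on the bearing ring. Its origin rolls with it: use float_center
- float_center (a point): centre of the green glass ball; at the start 39 mm above the bench
- bearing_ring: bright metal ring, 50 mm outside, 37 mm inside diameter, 22 mm high, standing on the bench, either on the left or on the right; origin at the centre of its underside, z up. The two flinders blocks stand about 67 mm to either side of it, roughly along its x axis, so the ball is free along its y axis
- flinders_a: dark iron block 30 x 60 x 50 mm high (x, y, z) standing close beside the ball; origin at the centre of its underside
- flinders_b: the second iron block, same size, on the other side of the ball; origin at the centre of its underside
- drawer (a joint): pull-out of the chest's only drawer, 0 shut to 0.15 m at its stop; it slides along the chest's -x axis, towards the robot
- drawer_handle (a point): middle of the drawer's steel bar handle: a level round bar 10 mm thick and 110 mm long, parallel to the drawer front and 45 mm clear of it (bar centre to panel), 62 mm above the bench and 38 mm below the chest's top; axes those of the drawer (x into the chest, y along the bar, z up)
- drawer_floor (a point): point on the blue drawer floor at the front's inner face, halfway across, 14 mm above the bench. Axes: x into the chest, y along the front. The front is 12 mm thick, its top 88 mm above the bench; side walls stand 22 mm above the floor, low partitions 12 mm; they make a left and a right bay, each 125 mm deep (x) and 135 mm wide, one with the cork cradle, one with a brass weight
- chest: wooden chest 210 x 310 x 100 mm high (x, y, z), fixed on the bench, drawer front towards the robot; origin on the bench in the middle of its front edge (behind the 12 mm drawer front), x pointing into the chest; a spirit level 30 mm high is fixed on its top, 150 to 180 mm behind the front
- cradle: loose cork ring lying in one bay of the drawer, 63 mm behind the inner face of the front; 64 mm outside, 34 mm inside diameter, 18 mm high; origin at the centre of its underside. Seated in it, the ball's centre is 36 mm above this origin
- brass_weight: brass weight with a small grip, 48 mm diameter, 34 mm high, in the other bay of the drawer, to stay there; origin at the centre of its underside
- binnacle_base: gray cast pedestal 110 mm across its foot, 75 mm high, on the other side of the bench from the ball; origin at the centre of its underside
- screwdriver: screwdriver lying on the bench between robot and drawer; origin under its middle
- jar: small jar, 48 mm diameter, 55 mm high, standing on the left of the chest; origin at the centre of its underside
- tin: blue can, 60 mm diameter, 70 mm high, standing on the right of the chest; origin at the centre of its underside
- inclinometer (a point): centre of the brass inclinometer (56 mm disc, 22 mm thick, lying in an upright plane) that hangs at the end of the swing arm, 233 mm above the bench, its lower edge at 205 mm. The arm is a level bar 18 mm wide, 285 mm above the bench, that runs 220 mm along this point's +x axis to a 300 mm high post at the back left; it turns freely about the post, so a bump moves it
There are look-alikes about, which are no part of the job. Leave any red look-alike of the float alone.

How it is judged:
By the outcome, as a careful person would: the job done as asked, in the order asked, and still so for the second after the job is handed in, with the robot touching nothing.
It also fails if it takes over 72 s, if anything falls off the work surface, if the arm or the gripper's body presses on something with over 40 N, if the wrist force passes 120 N, or if a joint passes its speed limit or range.

ROBOT

A 7-joint arm with a two-finger parallel gripper is mounted at the origin on the work surface. World frame = base frame: x ahead of the robot, y to its left, z up, the work surface at z = 0. Lengths are in m, angles in degrees, forces in N, time in s.
With the tool pointing down it reaches from about 0.425 to 0.875 m from the base axis. Payload 4.7 kg.
Tool frame: the origin (TCP) lies at the very end of the fingers, on their centre line; the grasp point (between the pads) lies 19 mm behind it; z points along the fingers, y is the line along which they close (so a half turn about z gives the same grasp; the last joint's range is limited). The gripper opens to 87 mm and grips with 3 to 60 N. Pads are 19 mm wide; open, the fingers measure 117 mm over their backs; the gripper's body (75 mm by 190 mm) begins 51 mm behind the grasp point.
Start: joints at [-62.447, 18.392, -4.016, 83.108, 1.295, 78.541, -3.26], TCP at [0.293, 0.58, 0.223] pointing down, gripper open.
Joint ranges: [-163.93, 163.93], [-17.29, 119.83], [-79.2, 71.16], [3.27, 140.29], [-89.18, 269.18], [5.43, 117.66], [-154.24, 154.24]. Speed limits (degrees/s): [147.25, 147.25, 180, 180, 180, 180, 180].

INTERFACE

Orientations are given as [roll, pitch, yaw] about the fixed x, y, z axes, in that order (R = Rz(yaw) Ry(pitch) Rx(roll)).
In Python, from cell import get_obs, cams, ticket, finder gives the robot as it stands.
- The arm moves only by the shell command python3 -m creep 'ROWS' [FORCE]. ROWS is text: rows parted by semicolons, each of 5 numbers parted by spaces: the shift along the world's x, y, z in m, then the turn about the world's z in degrees, then the finger opening in m, from 0 to 0.087. A call has 1 to 8 rows; each row shifts and turns the commanded pose from where the row before left it; what a row does not reach is not made up. A row lasts 1/8 s, in which the tool goes at most 62.5 mm and 10.7 degrees, less where a joint would pass 70% of its speed; a pose out of reach is approached as far as the arm can. A call with a gripper value outside its range is refused whole. The fingers move at their own pace and stop on an object; FORCE is the grip in N (left out, the last holds). Time passes only in rows, so rows that do not move let the fingers close. It gives the time, the measured TCP pose, the force, the opening and the grip force at its end, in the units of the state.
- get_obs(): the state, without advancing time (a new reading comes with each control period).
- cams.read_camera(name): name is "side" or "top"; returns the picture (400x640x3 uint8, red, green, blue); there is no depth.
- cams.calibration(name): a dict with "fx", "fy", "cx", "cy" (pixels), "extrinsics" (4x4, takes a point from world to camera coordinates). Camera axes: x right, y down, z forward; pixel columns grow to the right and rows downward; lengths in m; the calibration is good to about 2 mm. A picture is of the moment at which its call begins. calibration takes no time and is no camera call.
- ticket.sign_off(): hands the job in; it is judged then, once.
Trained networks look in the newest picture that a camera, given by its name, has taken for a name from the list of things; names that differ only in an ending like _2 or _b are one class to them, and where a whole thing is asked for, a point or a joint stands for the part that bears it (a point fixed in the world has none). Each returns a list of dicts, best first, with "p" (0 to 1); they miss things now and then, are a little off and sometimes report something else, mostly with a low value. They report only what shows in the picture. A call takes as long as a camera call. They do not tell look-alikes from the thing itself.
- finder.masks_of(name, camera): "mask" (400x640 bool, what is visible of it) and "xy" ([column, row] in pixels, amid what is visible of it).
- finder.tip_of(name, camera): "xy" ([column, row] in pixels: a listed point, or the origin of a listed thing).
The state is a dict: "time_s": time; "qpos": joint angles; "joint_velocities": joint speeds; "effort": joint torques, N m; "tool_pos": TCP position; "tool_rot": TCP orientation; "force": force on the tool from outside, world axes, zero at the start; "wrist_torque": the same for the moment, N m; "grip_width": finger opening in m; "grasp_force": force on a finger pad.
Only numpy, scipy, OpenCV 4.12 (cv2) and the standard library are available. Lean on these libraries where they do the work, as an engineer would, in place of code of your own. Each camera call takes 0.05 s, during which the arm holds its last target. There are 200 camera calls.

## Working session

There is one attempt and no reset: what is moved stays moved. The work goes in short steps, Python scripts to look and compute and a shell command to move; the robot and the scene stay as the last step left them, time stands still between calls to the robot, and variables do not carry over. Pictures are saved under pics/ and viewed, at most 13 in all, crops included, and the job is handed in when it is done.

```bash
mkdir -p pics; ls; cat > h.py <<'E'
import numpy as np, cv2
from cell import get_obs, cams, ticket, finder
def snap(c,fn=None):
    im=cams.read_camera(c)
    if fn: cv2.imwrite('pics/'+fn,cv2.cvtColor(im,cv2.COLOR_RGB2BGR))
    return im
def ray(c,xy):
    k=cams.calibration(c);E=np.array(k['extrinsics']);R,t=E[:3,:3],E[:3,3]
    d=R.T@np.array([(xy[0]-k['cx'])/k['fx'],(xy[1]-k['cy'])/k['fy'],1]);return -R.T@t,d
def atz(c,xy,z):
    o,d=ray(c,xy);return o+d*(z-o[2])/d[2]
def proj(c,p):
    k=cams.calibration(c);q=np.array(k['extrinsics'])@np.r_[p,1]
    return np.array([k['fx']*q[0]/q[2]+k['cx'],k['fy']*q[1]/q[2]+k['cy']])
def tri(xt,xs):
    o1,d1=ray('top',xt);o2,d2=ray('side',xs)
    s=np.linalg.lstsq(np.c_[d1,-d2],o2-o1,rcond=None)[0]
    a,b=o1+d1*s[0],o2+d2*s[1];return (a+b)/2,np.linalg.norm(a-b)
E
python3 - <<'E'
from h import *
np.set_printoptions(precision=3,suppress=True)
for c in('top','side'):
    snap(c,c+'0.png'); k=cams.calibration(c); print(c,ray(c,(320,200)),k['fx'])
    for n in['float_center','bearing_ring','flinders_a','drawer_handle','drawer_floor','chest','cradle','brass_weight','inclinometer','binnacle_base','screwdriver']:
        print(n,[(np.round(r['xy']),round(r['p'],2)) for r in finder.tip_of(n,c)][:3])
print(get_obs()['tool_pos'],get_obs()['tool_rot'],get_obs()['time_s'])
E
```

```text
pics
top (array([0.461, 0.001, 1.343]), array([ 0.076, -0.015, -0.997])) 440.34503482528186
float_center [(array([401., 240.]), 0.79), (array([464., 220.]), 0.77), (array([438., 252.]), 0.54)]
bearing_ring [(array([433., 253.]), 0.55), (array([320., 154.]), 0.31)]
flinders_a [(array([438., 274.]), 0.88), (array([320., 151.]), 0.71), (array([431., 228.]), 0.64)]
drawer_handle [(array([322., 172.]), 0.86)]
drawer_floor [(array([323., 157.]), 0.8)]
chest [(array([321., 152.]), 0.79), (array([440., 274.]), 0.24)]
cradle [(array([442., 275.]), 0.64), (array([438., 248.]), 0.21)]
brass_weight []
inclinometer [(array([210., 148.]), 0.94)]
binnacle_base [(array([211., 236.]), 0.78), (array([416., 169.]), 0.48), (array([210., 149.]), 0.3)]
screwdriver [(array([326., 241.]), 0.75), (array([439., 255.]), 0.47), (array([441., 273.]), 0.44)]
side (array([0.187, 1.096, 1.62 ]), array([ 0.199, -0.589, -0.783])) 514.5435222009975
float_center [(array([392., 147.]), 0.53), (array([382., 163.]), 0.47), (array([370., 184.]), 0.44)]
bearing_ring [(array([319., 304.]), 0.65), (array([380., 170.]), 0.56)]
flinders_a [(array([398., 171.]), 0.73), (array([366., 166.]), 0.51), (array([284., 212.]), 0.26)]
drawer_handle [(array([297., 205.]), 0.6)]
drawer_floor [(array([285., 210.]), 0.93)]
chest [(array([288., 214.]), 0.97), (array([385., 165.]), 0.25)]
cradle [(array([348., 226.]), 0.28)]
brass_weight []
inclinometer [(array([260., 240.]), 0.62)]
binnacle_base [(array([320., 304.]), 0.66)]
screwdriver []
[0.293 0.58  0.223] [179.998   0.002 153.255] 1.2
```

View pics/top0.png

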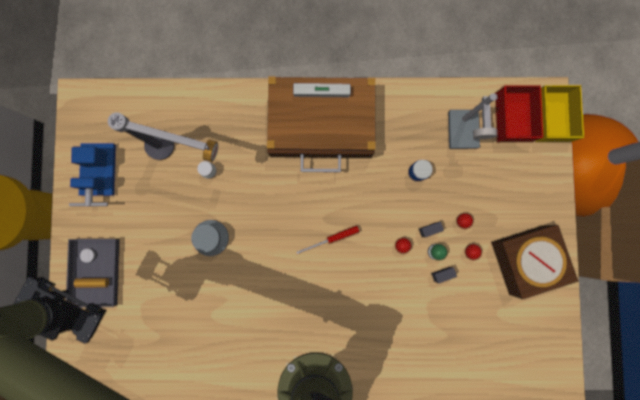

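View pics/side0.png

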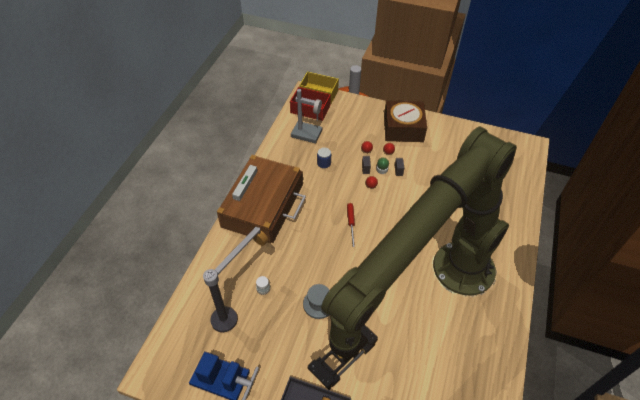

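The top view shows the green ball at (439,252) between blocks at (431,228) and (444,274). The red balls are at (403,245), (465,220) and (473,252), and the drawer handle is at (322,170). In the side view the green ball is at (383,165) and the handle at about (297,206).

```bash
python3 - <<'E'
from h import *
np.set_printoptions(precision=4,suppress=True)
G={}
for c,b in(('top',(425,240,455,265)),('side',(370,150,396,178))):
    im=snap(c); hs=cv2.cvtColor(im,cv2.COLOR_RGB2HSV)
    m=(hs[...,0]>45)&(hs[...,0]<90)&(hs[...,1]>90); w=np.zeros_like(m); w[b[1]:b[3],b[0]:b[2]]=1; m&=w
    ys,xs=np.where(m); G[c]=(xs.mean(),ys.mean()); print(c,G[c],m.sum(),xs.min(),xs.max(),ys.min(),ys.max())
    cv2.imwrite(f'pics/{c}_cr.png',cv2.cvtColor(cv2.resize(im[140:180,262:382] if c=='top' else im[180:250,215:320],None,fx=6,fy=6,interpolation=cv2.INTER_CUBIC),cv2.COLOR_RGB2BGR))
    for n in('flinders_a','drawer_handle','chest','inclinometer','binnacle_base'):
        for r in finder.masks_of(n,c)[:3]:
            (cx,cy),(w_,h_),a=cv2.minAreaRect(np.argwhere(r['mask'])[:,::-1].astype(np.float32))
            print(c,n,round(r['p'],2),np.round(r['xy'],1),r['mask'].sum(),np.round([cx,cy,w_,h_,a],1), 'z25',atz(c,r['xy'],.05)[:2])
    print(atz(c,G[c],.039))
print(tri(G['top'],G['side']))
for t,s,n in[((322,172),(297,205),'handle')]: print(n,atz('top',t,.062),atz('side',s,.062),tri(t,s))
E
```

```text
top (np.float64(438.6602564102564), np.float64(251.55128205128204)) 156 432 446 245 258
top flinders_a 0.67 [170.7 138.2] 1097 [162.5 134.7 113.8  21.8  18.4] z25 [0.7455 0.4256]
top flinders_a 0.65 [431.6 230.8] 257 [430.3 229.   11.7  23.3  70. ] z25 [ 0.468  -0.3442]
top flinders_a 0.62 [442.9 276.4] 294 [443.8 274.9  12.8  24.2  70.3] z25 [ 0.3357 -0.3738]
top drawer_handle 0.6 [322.9 155. ] 1088 [320. 160.  24. 106.  90.] z25 [ 0.6936 -0.0268]
top chest 0.67 [322.7 115.4] 8910 [320.5 124.   96.  107.   90. ] z25 [ 0.8133 -0.0268]
top inclinometer 0.88 [164.8 132.3] 1194 [162.4 135.8 113.9  20.6  16.8] z25 [0.7634 0.4435]
top binnacle_base 0.71 [209.6 237.5] 1055 [209.8 237.9  35.3  35.8  26.6] z25 [0.4509 0.3055]
top binnacle_base 0.34 [206.7 167.4] 257 [206.3 169.3  19.1  15.6  45. ] z25 [0.6576 0.3172]
[ 0.407  -0.3665  0.039 ]
side (np.float64(382.6575342465753), np.float64(162.93150684931507)) 73 378 387 158 167
side flinders_a 0.56 [399.1 167.1] 139 [399.  166.5  17.    8.   90. ] z25 [ 0.3368 -0.357 ]
side drawer_handle 0.81 [287.8 204.8] 826 [289.8 207.5  18.9  75.9  27.8] z25 [ 0.6954 -0.0209]
side chest 0.89 [262.6 198.7] 4897 [262.3 197.9  80.   80.8  16.6] z25 [ 0.799 -0.016]
side chest 0.62 [385.1 157.5] 112 [382.5 162.5  11.   11.   90. ] z25 [ 0.4048 -0.3899]
side inclinometer 0.82 [234.6 256.5] 682 [234.4 257.6  17.3  76.1  48.7] z25 [0.7889 0.2615]
side binnacle_base 0.63 [315.  299.1] 683 [314.4 300.9  26.4  34.3   2.4] z25 [0.4609 0.3246]
[ 0.408  -0.3669  0.039 ]
(array([ 0.4075, -0.366 ,  0.0401]), np.float64(0.0008064245990379779))
handle [ 0.6411 -0.0236  0.062 ] [ 0.6579 -0.0233  0.062 ] (array([ 0.6486, -0.0217,  0.0657]), np.float64(0.016376462560323726))
```

View pics/top_cr.png

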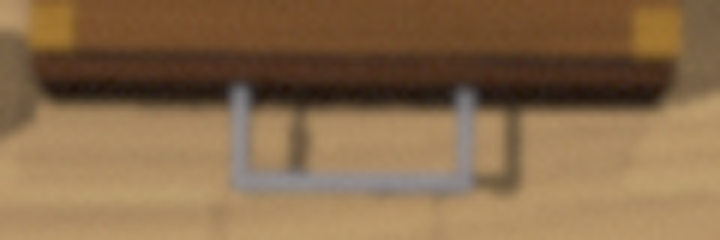

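```bash
python3 -m creep '0.02 -0.0575 0 -7.9 0.045;0.02 -0.0575 0 -7.9 0.045;0.02 -0.0575 0 -7.9 0.045;0.02 -0.0575 0 -7.9 0.045;0.02 -0.0575 0 -7.9 0.045;0.02 -0.0575 0 -7.9 0.045;0.02 -0.0575 0 -7.9 0.045;0.02 -0.0575 0 -7.9 0.045' 30
python3 - <<'E'
from h import *
np.set_printoptions(precision=4,suppress=True)
H=atz('top',(320.5,169.75),.062); print(H)
im=cams.read_camera('side'); big=cv2.resize(im[180:250,215:320],None,fx=6,fy=6,interpolation=cv2.INTER_CUBIC)
for dy in(-.055,0,.055):
    p=proj('side',H+[0,dy,0]); q=(p-[215,180]+.5)*6-.5; print(p); cv2.circle(big,tuple(int(v) for v in q),3,(0,255,0),-1)
cv2.imwrite('pics/side_h.png',big[...,::-1])
print(get_obs()['qpos'])
E
```

```text
time_s: 2.8
tool_pos: [0.453, 0.1186, 0.223]
tool_rot: [179.9, -0.0, 89.8]
force: [0.0, -0.4, 0.2]
grip_width: 0.0453
grasp_force: 0.0
[ 0.6477 -0.0193  0.062 ]
[304.117  195.9556]
[299.1203 206.4946]
[293.9577 217.3833]
[-37.624   -4.7816  19.7201 108.4261   1.9389  75.9953 -19.536 ]
```

View pics/side_h.png

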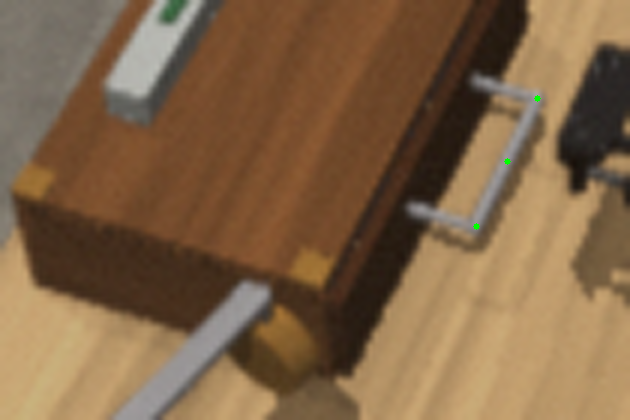

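The projected handle points (green dots, at about (299,206) in the full side view) lie on the bar, so the two views agree.

```bash
python3 -m creep '0.0486 -0.0345 0 0 0.045;0.0486 -0.0345 0 0 0.045;0.0486 -0.0345 0 0 0.045;0.0486 -0.0345 -0.02 0 0.045;0 0 -0.05 0 0.045;0 0 0 0 0.045' 30
```

```text
time_s: 3.6
tool_pos: [0.6436, -0.0171, 0.1481]
tool_rot: [-179.5, 0.0, 90.0]
force: [-0.2, 1.0, -0.0]
grip_width: 0.0447
grasp_force: 0.0
```

```bash
python3 -m creep '0.001 0 -0.03 0 0.045;0 0 -0.03 0 0.045;0 0 -0.02 0 0.045;0 0 -0.018 0 0.045;0 0 0 0 0.045;0 0 0 0 0.045' 30
python3 - <<'E'
from h import *
snap('side','a.png');im=snap('top')
b=np.hstack([cv2.resize(cv2.imread('pics/side.png') if 0 else x,(400,300),interpolation=cv2.INTER_CUBIC) for x in (cv2.imread('pics/a.png')[165:240,250:350],im[130:205,270:370,::-1])])
cv2.imwrite('pics/b.png',b)
E
```

```text
time_s: 4.35
tool_pos: [0.6484, -0.0174, 0.0558]
tool_rot: [179.9, -0.0, 90.1]
force: [-0.4, 0.8, 0.3]
grip_width: 0.0453
grasp_force: 0.0
```

View pics/b.png

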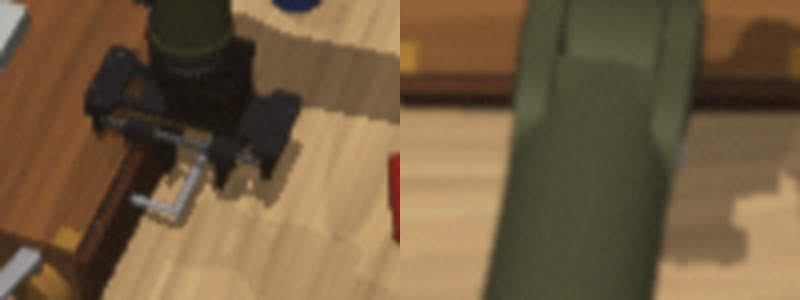

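The fingers straddle the bar. I'll lower a little and close.

```bash
python3 -m creep '0 0 -0.009 0 0.045;0 0 0 0 0.005;0 0 0 0 0.005;0 0 0 0 0.005;0 0 0 0 0.005' 25
```

```text
time_s: 5.08
tool_pos: [0.6478, -0.0173, 0.0458]
tool_rot: [180.0, 0.0, 90.1]
force: [-0.2, 0.4, 0.1]
grip_width: 0.013
grasp_force: 0.0
```

```bash
python3 -m creep '0 0 0 0 0.005;0 0 0 0 0.005;-0.01 0 0 0 0.005;-0.02 0 0 0 0.005;-0.025 0 0 0 0.005;-0.025 0 0 0 0.005;-0.025 0 0 0 0.005' 25
```

```text
time_s: 5.95
tool_pos: [0.5423, -0.0158, 0.0457]
tool_rot: [179.9, -0.1, 90.1]
force: [2.6, 3.4, 0.2]
grip_width: 0.0093
grasp_force: 25.0
```

```bash
python3 -m creep '-0.015 0 0 0 0.005;-0.012 0 0 0 0.005;-0.01 0 0 0 0.005;-0.006 0 0 0 0.005;-0.004 0 0 0 0.005;-0.003 0 0 0 0.005;0 0 0 0 0.005' 25
```

```text
time_s: 6.82
tool_pos: [0.4974, -0.0152, 0.0459]
tool_rot: [179.4, -0.1, 90.1]
force: [15.3, 6.0, -16.5]
grip_width: 0.0091
grasp_force: 25.0
```

```bash
python3 -m creep '0.004 0 0 0 0.005;0 0 0 0 0.04;0 0 0 0 0.04;0 0 0 0 0.04;0 0 0.03 0 0.04;0 0 0.055 0 0.04;0 0 0.06 0 0.04;-0.03 -0.05 0.03 -10 0.06' 25
python3 -m creep '-0.015 -0.055 0 -10.5 0.07;-0.015 -0.06 0 -10.5 0.07;-0.015 -0.06 0 -10.5 0.07;-0.005 -0.05 0 -10.5 0.07;0 0 0 -10.5 0.07;0 0 0 -10.5 0.07;0 0 0 0 0.07' 4
python3 - <<'E'
from h import *
np.set_printoptions(precision=4,suppress=True)
im=snap('top')
cv2.imwrite('pics/dr.png',cv2.resize(im[110:235,260:390],None,fx=4,fy=4,interpolation=cv2.INTER_CUBIC)[...,::-1])
for n in('cradle','brass_weight'):
    print(n,[(r['xy'],round(r['p'],2),atz('top',r['xy'],.014)[:2]) for r in finder.tip_of(n,'top')])
    for r in finder.masks_of(n,'top')[:2]: print(r['xy'],r['p'],cv2.minEnclosingCircle(np.argwhere(r['mask'])[:,::-1].astype(np.float32)))
print(get_obs()['tool_pos'],get_obs()['tool_rot'],get_obs()['qpos'],get_obs()['force'])
E
```

```text
time_s: 7.82
tool_pos: [0.4706, -0.063, 0.2229]
tool_rot: [179.7, -0.0, 80.2]
force: [0.8, -0.9, -0.8]
grip_width: 0.0444
grasp_force: 0.0
time_s: 8.7
tool_pos: [0.4176, -0.2904, 0.2192]
tool_rot: [180.0, 0.0, 17.1]
force: [-0.1, 0.5, 0.7]
grip_width: 0.0698
grasp_force: 0.0
cradle [([296.5, 179.3], 0.57, array([0.6257, 0.053 ])), ([321.2, 203.6], 0.53, array([ 0.5515, -0.0217]))]
[291.7, 176.8] 0.7 ((297.0, 181.5), 10.259242057800293)
brass_weight [([342.2, 183.0], 0.48, array([ 0.6139, -0.0857])), ([319.2, 221.3], 0.43, array([ 0.498 , -0.0154])), ([440.4, 272.3], 0.27, array([ 0.3443, -0.3771]))]
[343.7, 179.8] 0.71 ((342.5, 182.0454559326172), 8.173074722290039)
[342.4, 232.7] 0.58 ((335.5, 237.0), 24.233341217041016)
[ 0.4181 -0.2899  0.2193] [179.9956  -0.0022  17.1622] [-14.5239   0.0619  46.8572 104.5523  -0.0454  75.4006 -40.4931] [-0.481  -0.3208 -0.5055]
```

View pics/dr.png

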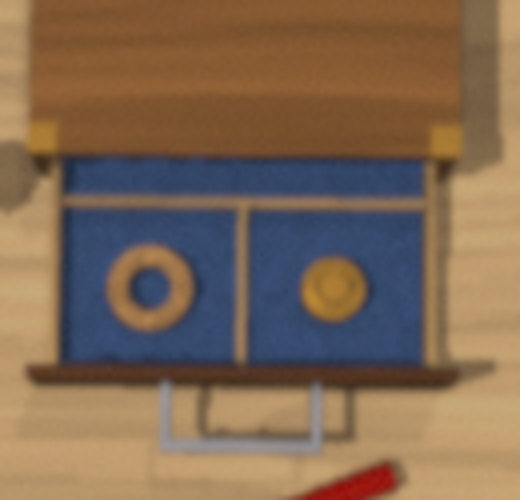

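```bash
python3 - <<'E'
from h import *
for z in(.014,.023,.032): print(atz('top',(297.1,181.4),z))
E
python3 -m creep '-0.006 -0.038 0 0 0.07;-0.005 -0.038 -0.03 0 0.07;0 0 -0.05 0 0.07;0 0 -0.03 0 0.07;0 0 0 0 0.07;0 0 0 0 0.07' 4
```

```text
[0.61927881 0.05118247 0.014     ]
[0.61820714 0.05084552 0.023     ]
[0.61713547 0.05050857 0.032     ]
time_s: 9.7
tool_pos: [0.4078, -0.3666, 0.1106]
tool_rot: [179.9, -0.1, 17.1]
force: [0.2, -0.2, 0.8]
grip_width: 0.07
grasp_force: 0.0
```

```bash
python3 -m creep '-0.0008 0 -0.03 0 0.07;0 0 -0.03 0 0.07;0 0 -0.015 0 0.07;0 0 -0.006 0 0.07;0 0 0 0 0.07;0 0 0 0 0.07' 4
python3 - <<'E'
from h import *
im=snap('side')
cv2.imwrite('pics/g.png',cv2.resize(im[130:195,340:430],None,fx=6,fy=6,interpolation=cv2.INTER_CUBIC)[...,::-1])
E
```

```text
time_s: 10.45
tool_pos: [0.407, -0.3666, 0.0294]
tool_rot: [179.9, -0.1, 17.1]
force: [0.5, 0.3, -0.5]
grip_width: 0.0701
grasp_force: 0.0
```

View pics/g.png

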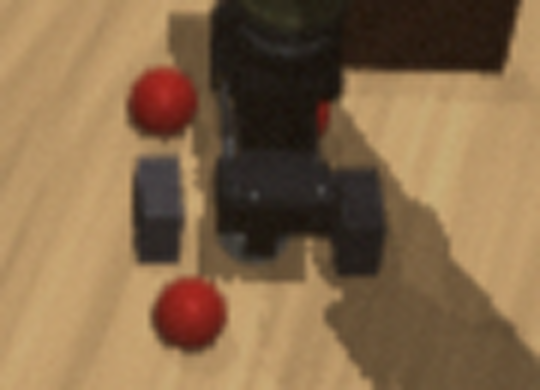

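The gripper is between the two blocks and clear of the red balls (the nearest is at about (372,182)). I'll close softly.

```bash
python3 -m creep '0 0 0 0 0.064;0 0 0 0 0.059;0 0 0 0 0.055;0 0 0 0 0.052;0 0 0 0 0.05;0 0 0 0 0.048;0 0 0 0 0.046;0 0 0 0 0.046' 4
```

```text
time_s: 11.5
tool_pos: [0.4064, -0.3663, 0.0284]
tool_rot: [180.0, -0.0, 17.1]
force: [0.8, -0.6, -0.2]
grip_width: 0.0494
grasp_force: 4.0
```

```bash
python3 -m creep '0 0 0.004 0 0.04;0 0 0.01 0 0.04;0 0 0.02 0 0.04;0 0 0.02 0 0.04;0 0 0 0 0.04' 4
python3 - <<'E'
from h import *
im=snap('side')
cv2.imwrite('pics/l.png',cv2.resize(im[120:195,340:430],None,fx=6,fy=6,interpolation=cv2.INTER_CUBIC)[...,::-1])
E
```

```text
time_s: 12.12
tool_pos: [0.4078, -0.3671, 0.0848]
tool_rot: [179.8, -0.2, 17.1]
force: [-0.6, -1.0, -0.3]
grip_width: 0.0495
grasp_force: 4.0
```

View pics/l.png

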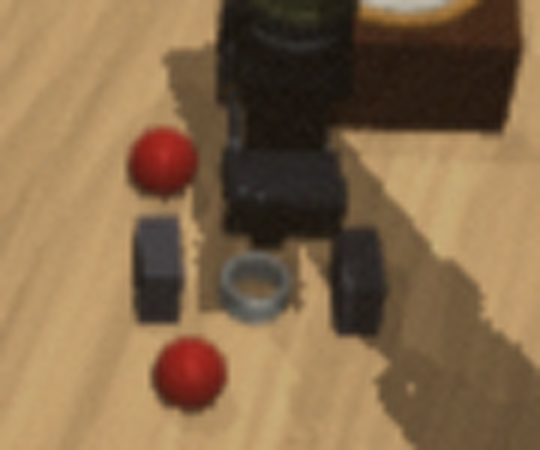

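The ring stands empty at about (382,167) between the blocks, so the ball is lifted and the ring undisturbed.

```bash
python3 -m creep '0 0 0.02 0 0.04;0 0.005 0.03 0 0.04;0.01 0.015 0.025 0 0.04;0.015 0.03 0.01 -2 0.04;0.017 0.035 0 -2 0.04;0.017 0.035 0 -2 0.04;0.017 0.035 0 -2 0.04;0.017 0.035 0 -2 0.04' 4
python3 -m creep '0.017 0.035 0 -2 0.04;0.017 0.035 0 -2 0.04;0.017 0.035 0 -2 0.04;0.017 0.035 0 -1.1 0.04;0.017 0.035 0 0 0.04;0.015 0.03 0 0 0.04;0.01 0.015 0 0 0.04;0 0 0 0 0.04' 4
python3 -m creep '0 0 0 0 0.04;0 0 0 0 0.04'
```

```text
time_s: 13.18
tool_pos: [0.4996, -0.175, 0.1681]
tool_rot: [180.0, -0.0, 7.0]
force: [-0.2, 0.5, -0.8]
grip_width: 0.0494
grasp_force: 4.0
time_s: 14.18
tool_pos: [0.6095, 0.0446, 0.1673]
tool_rot: [179.9, 0.0, 0.0]
force: [-0.7, -1.5, -0.3]
grip_width: 0.0494
grasp_force: 4.0
time_s: 14.42
tool_pos: [0.6089, 0.0421, 0.1675]
tool_rot: [180.0, 0.0, -0.2]
force: [-0.5, 0.5, -0.1]
grip_width: 0.0492
grasp_force: 4.0
```

```bash
python3 -m creep '0.0085 0.0085 0 0 0.04;0 0 -0.03 0 0.04;0 0 -0.04 0 0.04;0 0 -0.03 0 0.04;0 0 -0.01 0 0.04;0 0 -0.003 0 0.04;0 0 0 0 0.04;0 0 0 0 0.04'
python3 - <<'E'
from h import *
np.set_printoptions(precision=4,suppress=True)
im=snap('side')
cv2.imwrite('pics/p.png',cv2.resize(im[170:260,240:360],None,fx=5,fy=5,interpolation=cv2.INTER_CUBIC)[...,::-1])
print(get_obs()['tool_pos'])
E
```

```text
time_s: 15.42
tool_pos: [0.6188, 0.0526, 0.0556]
tool_rot: [-180.0, -0.1, -0.0]
force: [-0.9, 0.0, -0.5]
grip_width: 0.0493
grasp_force: 4.0
[0.6186 0.0526 0.0554]
```

View pics/p.png

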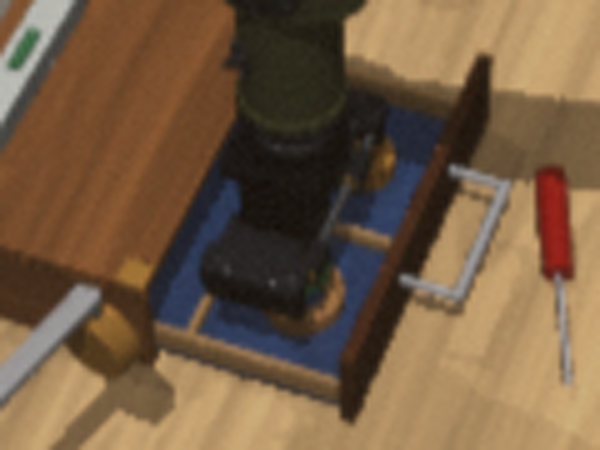

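The ball hangs above the cradle ring at about (302,230). I'll set it down in small steps.

```bash
python3 -m creep '-0.001 -0.002 -0.006 0 0.04;0 0 -0.004 0 0.04;0 0 -0.002 0 0.04;0 0 -0.001 0 0.04;0 0 0 0 0.04;0 0 0 0 0.04'
```

```text
time_s: 16.23
tool_pos: [0.6169, 0.0505, 0.0414]
tool_rot: [180.0, -0.0, -0.0]
force: [0.3, 0.3, -1.3]
grip_width: 0.0494
grasp_force: 4.0
```

```bash
python3 -m creep '0 0 -0.001 0 0.04;0 0 -0.001 0 0.04;0 0 0 0 0.04;0 0 0 0 0.04'
```

```text
time_s: 16.73
tool_pos: [0.6173, 0.0505, 0.0398]
tool_rot: [-180.0, -0.1, -0.0]
force: [1.1, -0.1, 3.0]
grip_width: 0.0496
grasp_force: 4.0
```

```bash
python3 -m creep '0 0 -0.0007 0 0.04;0 0 0 0 0.04;0 0 0 0 0.04'
```

```text
time_s: 17.1
tool_pos: [0.6174, 0.0505, 0.0393]
tool_rot: [-180.0, -0.1, -0.0]
force: [0.2, -0.2, 6.6]
grip_width: 0.0498
grasp_force: 4.0
```

Seated, with an upward contact force. I'll release and lift.

```bash
python3 -m creep '0 0 0 0 0.052;0 0 0 0 0.056;0 0 0 0 0.062;0 0 0 0 0.068;0 0 0 0 0.07;0 0 0.02 0 0.07;0 0 0.04 0 0.07;0 0 0.05 0 0.07'
python3 -m creep '-0.04 -0.01 0.05 10.5 0.07;-0.055 -0.025 0.01 10.5 0.045;-0.055 -0.025 0 10.5 0.045;-0.05 -0.02 0 10.5 0.045;0 0 0 10.5 0.045;0 0 0 10.5 0.045;0 0 0 10.5 0.045;0 0 0 10.5 0.045'
python3 - <<'E'
from h import *
im=snap('side')
cv2.imwrite('pics/q.png',cv2.resize(im[170:260,240:360],None,fx=5,fy=5,interpolation=cv2.INTER_CUBIC)[...,::-1])
E
```

```text
time_s: 18.1
tool_pos: [0.6164, 0.0503, 0.1504]
tool_rot: [180.0, 0.0, -0.1]
force: [1.7, 0.2, -0.3]
grip_width: 0.0699
grasp_force: 0.0
time_s: 19.1
tool_pos: [0.4185, -0.0297, 0.2081]
tool_rot: [179.9, -0.1, 84.2]
force: [-0.6, 0.1, -0.1]
grip_width: 0.0447
grasp_force: 0.0
```

View pics/q.png

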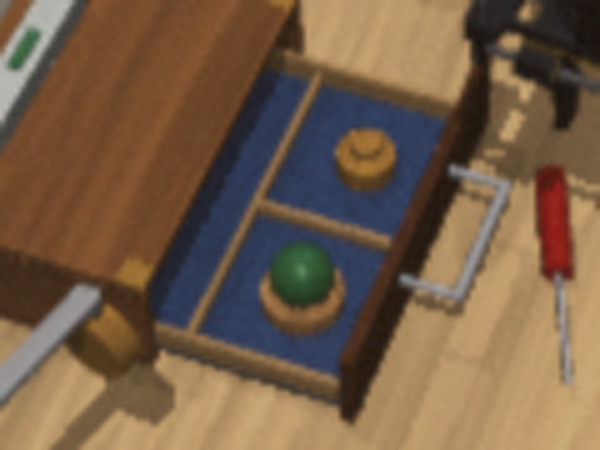

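The ball sits in the cradle at about (300,225), and the weight is untouched at (313,201). Next I grip the handle again and push the drawer shut.

```bash
python3 -m creep '0.04 0.006 0 6 0.045;0.039 0.006 0 0 0.045;0 0 0 0 0.045;0 0 -0.04 0 0.045;0 0 -0.04 0 0.045;0 0 0 0 0.045;0 0 0 0 0.045;0 0 0 0 0.045' 15
```

```text
time_s: 20.15
tool_pos: [0.4985, -0.0171, 0.1288]
tool_rot: [179.8, -0.1, 89.9]
force: [0.1, -0.1, 0.6]
grip_width: 0.0453
grasp_force: 0.0
```

```bash
python3 -m creep '-0.001 0 -0.035 0 0.045;0 0 -0.03 0 0.045;0 0 -0.017 0 0.045;0 0 0 0 0.045;0 0 0 0 0.03;0 0 0 0 0.02;0 0 0 0 0.014;0 0 0 0 0.012' 15
python3 -m creep '0 0 0 0 0.01;0 0 0 0 0.008;0 0 0 0 0.005;0 0 0 0 0.005'
```

```text
time_s: 21.15
tool_pos: [0.4964, -0.017, 0.0451]
tool_rot: [180.0, -0.0, 90.0]
force: [0.5, 0.8, 0.2]
grip_width: 0.0153
grasp_force: 0.0
time_s: 21.65
tool_pos: [0.4973, -0.0171, 0.0451]
tool_rot: [179.9, 0.0, 90.0]
force: [5.9, -0.2, -2.8]
grip_width: 0.0092
grasp_force: 15.0
```

```bash
python3 -m creep '0.002 0 0 0 0.005;0.004 0 0 0 0.005;0.006 0 0 0 0.005;0.008 0 0 0 0.005;0.01 0 0 0 0.005;0.01 0 0 0 0.005;0.01 0 0 0 0.005;0.01 0 0 0 0.005' 20
python3 -m creep '0.01 0 0 0 0.005;0.01 0 0 0 0.005;0.01 0 0 0 0.005;0.01 0 0 0 0.005;0.009 0 0 0 0.005;0.008 0 0 0 0.005;0.006 0 0 0 0.005;0.004 0 0 0 0.005'
```

```text
time_s: 22.65
tool_pos: [0.5553, -0.0179, 0.045]
tool_rot: [-179.8, 0.0, 89.9]
force: [-1.8, -1.8, 5.8]
grip_width: 0.0095
grasp_force: 20.0
time_s: 23.65
tool_pos: [0.6228, -0.0189, 0.045]
tool_rot: [-179.9, 0.1, 89.9]
force: [-1.1, -3.4, 5.3]
grip_width: 0.0094
grasp_force: 20.0
```

```bash
python3 -m creep '0.005 0 0 0 0.005;0.005 0 0 0 0.005;0.004 0 0 0 0.005;0.003 0 0 0 0.005;0.002 0 0 0 0.005;0.002 0 0 0 0.005;0.002 0 0 0 0.005;0 0 0 0 0.005'
```

```text
time_s: 24.65
tool_pos: [0.6461, -0.0192, 0.045]
tool_rot: [-180.0, 0.1, 89.9]
force: [-0.5, -5.7, 4.1]
grip_width: 0.0091
grasp_force: 20.0
```

```bash
python3 -m creep '0.001 0 0 0 0.005;0.001 0 0 0 0.005;0.001 0 0 0 0.005;0 0 0 0 0.005;0 0 0 0 0.005'
```

```text
time_s: 25.28
tool_pos: [0.6473, -0.0193, 0.045]
tool_rot: [-179.8, 0.1, 89.9]
force: [-5.5, -5.0, 8.3]
grip_width: 0.0092
grasp_force: 20.0
```

```bash
python3 -m creep '0.001 0 0 0 0.005;0.001 0 0 0 0.005;0.001 0 0 0 0.005;0 0 0 0 0.005;0 0 0 0 0.005'
```

```text
time_s: 25.9
tool_pos: [0.6472, -0.0193, 0.0449]
tool_rot: [-179.4, 0.0, 89.9]
force: [-14.0, -3.4, 15.1]
grip_width: 0.0095
grasp_force: 20.0
```

```bash
python3 -m creep '-0.002 0 0 0 0.005;0 0 0 0 0.005;0 0 0 0 0.02;0 0 0 0 0.035;0 0 0 0 0.04;0 0 0 0 0.04;0 0 0.02 0 0.04;0 0 0.03 0 0.04'
python3 -m creep '0 0 0.05 0 0.04;0 0 0.03 0 0.04;-0.06 -0.01 0 0 0.04;-0.06 -0.01 0 0 0.04;-0.06 -0.01 0 0 0.04;0 -0.05 0 0 0.04;0 -0.05 0 0 0.04;0 0 0 0 0.04'
python3 - <<'E'
from h import *
a=snap('top');b=snap('side')
np.set_printoptions(precision=3,suppress=True)
s=cv2.imread('pics/side0.png')[...,::-1]
pics=[cv2.resize(x,(400,300),interpolation=cv2.INTER_CUBIC) for x in (a[130:205,270:370],s[170:245,225:325],b[170:245,225:325],b[120:195,330:430])]
cv2.imwrite('pics/fin.png',np.vstack([np.hstack(pics[:2]),np.hstack(pics[2:])])[...,::-1])
print([ (r['xy'],r['p']) for r in finder.tip_of('inclinometer','top')][:1])
E
```

```text
time_s: 26.9
tool_pos: [0.6499, -0.0171, 0.0957]
tool_rot: [-179.9, 0.0, 89.9]
force: [0.4, -0.3, 0.3]
grip_width: 0.0398
grasp_force: 0.0
time_s: 27.9
tool_pos: [0.4698, -0.152, 0.1765]
tool_rot: [179.8, -0.0, 89.5]
force: [-0.3, 0.6, -0.2]
grip_width: 0.0403
grasp_force: 0.0
[([212.4, 146.5], 0.74)]
```

View pics/fin.png

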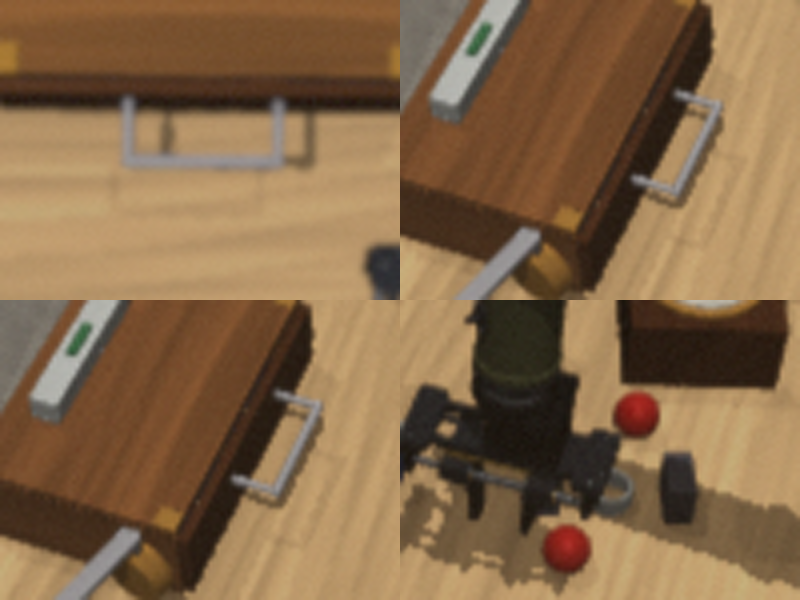

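The drawer is shut: the handle in the side view is at about (299,206), the same as in the first picture. The inclinometer and spirit level look unmoved, and the gripper is clear.

```bash
python3 -c "
from cell import ticket; print(ticket.sign_off())"
```

```text
the job is handed in; nothing more can be done
None
```

The float was set in the cork cradle with a 4 N grip, the drawer was pushed gently shut, and the job was handed in at about 28 s; sign-off gave no verdict.

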